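# Open the double-latched instrument box

### The job

Open the white instrument box so its servos can be serviced. Slide the bolt with the red knob fully back, raise the lid by its steel handle just until the safety catch under its lip stops it, then, with the lid still slightly raised, push the orange paddle aside with a finger and lift the lid past the catch, opening it to about 60 degrees or more so that it stands open by itself. Do it gently, by feel: never wrench the lid against the catch or ram the paddle against its end stop, and leave the loose things around the box where they are.

Things in the scene. Friction and masses are not known exactly. Their poses are not given: they have to be found in the camera images.
- box: White acrylic box fixed to the table, 160 deep (x) x 240 wide (y) x 100 high. Origin: centre of its underside; z up, own -x its front (towards the robot), own +y to the robot's left. Offsets below are in this frame. Its front wall is at x=-80 mm.
- lid (a joint): Lid angle, rad: 0 shut, grows as it opens upward, stop at 1.30. A 6 mm plate, reaching 20 mm past the front wall. Its stiff hinge keeps it at any angle where it is left; raising it takes about 4 N at the handle. With the bolt shut it rises no more than about 1 degree.
- handle (a point): Middle of the lid's steel stirrup handle: round level bar 12 mm thick along the box's y, 128 mm free between its arms; lid shut, at x=-145, y=+30, z=112 mm in the box frame, 225 mm from the hinge axis. Moves with the lid. 39 mm free behind the bar up to the lid's edge, all free in front and below: a finger fits down on each side if they are no more than about 40 mm apart.
- bolt_knob (a point): Top of the red knob, 14 mm thick, 26 mm tall, upright on the steel slide bolt; bolt shut, at x=-110, y=-100, z=142.5 mm in the box frame. Moves with the bolt towards the box's -y (away from the handle).
- bolt (a joint): Travel of the slide bolt in m: 0 fully shut, 0.034 fully back (box's -y). Below about 0.017 it still holds the lid. Slides with about 3 N and stays where it is left.
- catch (a joint): Travel of the safety catch in m, towards the box's +y: 0 at rest, end stop 0.026. A spring pushes back with 3 N at rest, 7 N at the end stop; it returns when let go. Freeing the lid takes 6 to 16 mm of travel (differs from box to box); hold it there while raising the lid; once the handle is 10 mm above the catch's stop height the paddle can be let go.
- jar_a: Clear open jar, 80 mm across, 55 mm high, loose; origin under its centre. Leave alone.
- jar_b: Clear open jar, 80 mm across, 75 mm high, loose; origin under its centre. Leave alone.
- servo: Blue servo, 40 x 20 x 36 mm, loose beside the box on its own +y side; origin under its centre. Leave alone.
- brick_a: Orange toy brick, 32 x 16 x 12 mm, loose beside the box on its own -y side; origin under its centre. Leave alone.
- brick_b: Red toy brick, 32 x 16 x 12 mm, loose beside the box on its own -y side; origin under its centre. Leave alone.
- driver: Screwdriver with a red handle, 150 mm long, 26 mm thick, lying on the table to the right of the box; origin under its middle. Leave alone.
- disc: White disc, 56 mm across, 8 mm thick, lying on the table; origin under its centre. Leave alone.
- hinge (a point): Middle of the lid's hinge axis, which is parallel to the box's y: at x=+80, z=100 mm in the box frame. Fixed to the box.
- paddle_place (a point): Usual place, fixed in the box frame (x=-118, y=+30, z=141 mm), of the top of the -y face of the catch's orange paddle: upright plate 6 mm thick (y), 34 deep (x from -135, just behind the bar, to -101), its lower edge 70 mm below its top. The real one is up to 5 mm to either side. Push it to +y with a finger that stands behind the bar, from its -y side.
- striker (a point): Steel tongue hidden under the lid's lip, moving with it, caught by the catch's hook, which gives only 1 or 2 mm, bears at most 22 N and stops the lid when the handle has risen 13 to 42 mm (differs from box to box, not measured). More than 4 mm of handle height below that stop the paddle is blocked; pulled up hard it binds: push it (16 N at most) with the handle 1 to 3 mm below the stop.

How it is judged:
On the way, in this order (a step that is already met when the one before it is completed fails the run):
1. the bolt is slid back at least 28 mm with the lid still shut (value of joint bolt above 0.028 m and value of joint lid below 0.03 rad), for 0.1 s.
2. the lid is raised slightly (handle 7 to 48 mm up) while the catch is still at rest (value of joint lid between 0.03 and 0.215 rad and value of joint catch below 0.003 m), for 0.2 s.
3. the paddle is pushed at least 5 mm with the lid still only slightly raised (value of joint catch above 0.005 m and value of joint lid between 0.03 and 0.23 rad), for 0.1 s.
4. the lid is open 54 degrees or more (value of joint lid above 0.95 rad), for 0.1 s.
At the end, for the whole second after the job is handed in: The lid stands open and still at 54 degrees (0.95 rad) or more, the bolt is back at least 28 mm, the catch has sprung back to within 4 mm of rest (value of joint lid above 0.95 rad and velocity of joint lid between -0.05 and 0.05 rad/s and value of joint bolt above 0.028 m and value of joint catch below 0.004 m); the robot touches nothing.
It fails at once if the lid is pulled against the catch with more than 22 N (contact force between lid_c2 and anything else above 22 N).
It fails at once if the paddle is pushed with more than 16 N (contact force between the fingers and catch_c0 above 16 N).
It fails at once if a loose thing is moved more than 25 mm (distance of any of jar_a, jar_b, servo, brick_a, brick_b, driver, disc from where it was at the start of the episode above 0.025 m).
It also fails if it takes over 67 s, if anything falls off the work surface, if the arm or the gripper's body presses on something with over 40 N, if the wrist force passes 120 N, or if a joint passes its speed limit or range.

### The arm

A 7-joint arm with a two-finger parallel gripper is mounted at the origin on the work surface. World frame = base frame: x ahead of the robot, y to its left, z up, the work surface at z = 0. Lengths are in m, angles in rad, forces in N, time in s.
With the tool pointing down it reaches from about 0.35 to 0.9 m from the base axis. Payload 19.9 kg.
Tool frame: the origin (TCP) lies between the finger pads; the fingertips stand 17 mm ahead of it and the grasp point (between the pads) lies 2 mm behind it (robot.tip_reach is the distance from the TCP to the fingertips, in m); y points along the fingers, x is the direction in which the jaws open and shut, and the axes are right-handed (so a half turn about y gives the same grasp; the last joint's range is limited). The gripper opens to 94 mm and grips with 3 to 60 N. Pads are 16 mm wide; open, the fingers measure 119 mm over their backs; the gripper's body (75 mm by 177 mm) begins 78 mm behind the grasp point.
Start: joints at [-1.375, 0.417, -0.01, 1.614, 0.005, 1.111, -0.053], TCP at [0.147, 0.608, 0.222] pointing down, gripper open.
Joint ranges: [-2.81, 2.81], [-0.39, 2.02], [-1.27, 1.25], [0.06, 2.57], [-1.19, 4.33], [0.19, 2], [-2.82, 2.82]. Speed limits (rad/s): [1.89, 1.89, 2.39, 2.39, 3.01, 3.01, 3.01].

### API

Orientations are given as a unit quaternion [w, x, y, z].
In Python, from plant import robot gives the robot as it stands. The module is installed in compiled form; this text tells all that it offers.
- The arm moves only by the shell command python3 -m inch 'ROWS' [OPENING] [FORCE]. ROWS is a JSON object of lists of equal length, an entry for each row: "xyz": the shift along the tool's x, y, z in cm, a list of three; "turn": the turn about the tool's y in rad. A call has 1 to 5 rows; each row shifts and turns the pose as measured when the row begins, along the tool's axes as they then stand; what a row does not reach is not made up. A row lasts 1/8 s, in which the tool goes at most 62.5 mm and 10.7 degrees, less where a joint would pass 70% of its speed; a pose out of reach is approached as far as the arm can. A call with a gripper value outside its range is refused whole. OPENING is the closure, from -1 (fully open) to 1 (shut), set as the call begins (- or left out, the last holds). The fingers move at their own pace and stop on an object; FORCE is the grip in N (left out, the last holds). Time passes only in rows, so rows that do not move let the fingers close. It gives the time, the measured TCP pose, the force and the opening at its end, in the units of the state.
- robot.sense(): the state, without advancing time (a new reading comes with each control period).
- robot.capture(name): name is "side" or "top"; returns a dict with "img" (400x640x3 uint8, blue, green, red), "intrinsics" (3x3 intrinsics, pixels), "pose" (4x4, takes a point from camera to world coordinates). Camera axes: x right, y up, looking along -z (the intrinsics and any distortion apply to the point x, -y, -z); pixel columns grow to the right and rows downward; lengths in m; the calibration is good to about 2 mm. A picture is of the moment at which its call begins. There is no depth.
- robot.sign_off(): hands the job in, once; it reports no verdict.
Trained networks look in a picture, given as the dict that the camera call returned (one of the last four; its "shot" number tells which), for a name from the list of things; names that differ only in an ending like _2 or _b are one class to them, and where a whole thing is asked for, a point or a joint stands for the part that bears it (a point fixed in the world has none). Each returns a list of dicts, best first, with "confidence" (0 to 1); they miss things now and then, are a little off and sometimes report something else, mostly with a low value. They report only what shows in the picture. A call takes as long as a camera call.
- robot.search_frame(target, picture): "bbox" ([left, top, right, bottom] in pixels, round what is visible of it).
- robot.landmark_of(target, picture): "centre" ([row, column] in pixels: a listed point, or the origin of a listed thing).
The state is a dict: "clock": time; "qpos": joint angles; "qd": joint speeds; "joint_torque": joint torques, N m; "position": TCP position; "eef_rot": TCP orientation; "force": force on the tool from outside, world axes, zero at the start; "wrist_torque": the same for the moment, N m; "finger_gap": finger opening in m.
Only numpy, scipy, OpenCV 4.12 (cv2) and the standard library are available. Lean on these libraries where they do the work, as an engineer would, in place of code of your own. Each camera call takes 0.05 s, during which the arm holds its last target. There are 200 camera calls.

## Working session

There is one attempt and no reset: what is moved stays moved. The work goes in short steps, Python scripts to look and compute and a shell command to move; the robot and the scene stay as the last step left them, time stands still between calls to the robot, and variables do not carry over. Pictures are saved under pics/ and viewed, about 8 in all and at most 12, crops included, and the job is handed in when it is done.

```bash
mkdir -p pics; cat > h.py <<'E'
from plant import robot
import numpy as np, cv2, json
from scipy.spatial.transform import Rotation as R
def ray(p,rc):
    K=np.array(p["intrinsics"]);T=np.array(p["pose"])
    d=np.linalg.inv(K)@np.array([rc[1],rc[0],1.]); d=T[:3,:3]@(d*[1,-1,-1])
    return T[:3,3],d/np.linalg.norm(d)
def proj(p,X):
    K=np.array(p["intrinsics"]);T=np.array(p["pose"])
    c=T[:3,:3].T@(np.array(X)-T[:3,3]); c=K@(c*[1,-1,-1]); return c[:2]/c[2]
def tri(rs):
    A=sum(np.eye(3)-np.outer(d,d) for o,d in rs);b=sum((np.eye(3)-np.outer(d,d))@o for o,d in rs)
    X=np.linalg.solve(A,b);return X,[float(np.linalg.norm((np.eye(3)-np.outer(d,d))@(X-o))) for o,d in rs]
def plane(r,z): o,d=r; return o+d*(z-o[2])/d[2]
def rot(s): q=s["eef_rot"]; return R.from_quat([q[1],q[2],q[3],q[0]]).as_matrix()
E
python3 - <<'E'
from h import *
np.set_printoptions(precision=4,suppress=True)
s=robot.sense(); print(s); print(rot(s))
P={n:robot.capture(n) for n in("side","top")}
for n,p in P.items():
    cv2.imwrite(f"pics/{n}0.png",p["img"]); print(n,np.array(p["pose"]),p["intrinsics"])
L={}
for t in["box","handle","bolt_knob","hinge","paddle_place","servo","driver","disc","jar_a","brick_a"]:
    for n,p in P.items():
        r=robot.landmark_of(t,p)[:2]; print(t,n,[(np.round(a["centre"],1),round(a["confidence"],2)) for a in r])
        if r: L[t,n]=ray(p,r[0]["centre"])
    if (t,"side") in L and (t,"top") in L: print("   ",*tri([L[t,"side"],L[t,"top"]]))
E
```

```text
{'clock': 0.0, 'qpos': array([-1.3755,  0.4179, -0.0103,  1.6142,  0.0047,  1.1107, -0.053 ]), 'qd': array([ 0.001 , -0.    , -0.0012, -0.0005,  0.0015, -0.0006, -0.0002]), 'joint_torque': array([  0.002 , -85.1266,   0.6399, -42.5983,  -0.0486,   0.019 ,
         0.0001]), 'position': array([0.1465, 0.6072, 0.2218]), 'eef_rot': array([-0.5553,  0.5558,  0.4371, -0.4378]), 'force': array([-0.4138, -1.018 , -0.359 ]), 'wrist_torque': array([-0.0216, -0.027 ,  0.0218]), 'finger_gap': 0.09412781620310996}
[[ 0.2346 -0.0002 -0.9721]
 [ 0.9721 -0.0012  0.2346]
 [-0.0012 -1.     -0.0001]]
side [[ 0.829   0.3551 -0.4321  0.2044]
 [-0.5592  0.5378 -0.6309 -0.534 ]
 [ 0.0083  0.7647  0.6444  0.6957]
 [ 0.      0.      0.      1.    ]] [[396.505    0.     321.4948]
 [  0.     396.505  196.184 ]
 [  0.       0.       1.    ]]
top [[ 0.0225  0.9916 -0.1275  0.4167]
 [-0.9996  0.0205 -0.017   0.0125]
 [-0.0143  0.1278  0.9917  1.409 ]
 [ 0.      0.      0.      1.    ]] [[504.2996   0.     321.491 ]
 [  0.     504.2996 194.966 ]
 [  0.       0.       1.    ]]
box side [(array([251.9, 347.2]), 0.8
[... 972 characters left out ...]
4, 443.1]), 0.87)]
    [ 0.424  -0.3064  0.0046] [0.007951379915791642, 0.007951379915791621]
disc side [(array([202.8, 219. ]), 0.58)]
disc top [(array([252.6, 233.2]), 0.6)]
    [ 0.4303  0.28   -0.0048] [0.0009081151778348327, 0.0009081151778348588]
jar_a side [(array([179.6, 210.3]), 0.97), (array([168.7, 242.6]), 0.82)]
jar_a top [(array([245. , 193.3]), 0.97), (array([206.4, 195. ]), 0.67)]
    [ 0.4499  0.3936 -0.0081] [5.21561390516512e-07, 5.215613906357068e-07]
brick_a side [(array([325.8, 361.3]), 0.49), (array([312.4, 402.6]), 0.43)]
brick_a top [(array([226.1, 416.8]), 0.6), (array([197.3, 426. ]), 0.45)]
    [ 0.5134 -0.2282  0.0086] [0.002239998373729431, 0.002239998373729408]
```

View pics/side0.png

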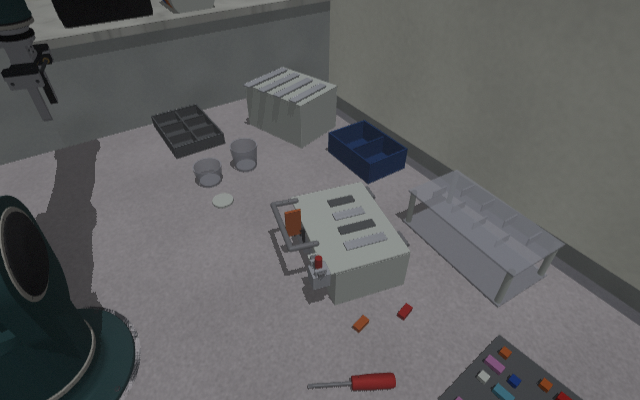

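View pics/top0.png

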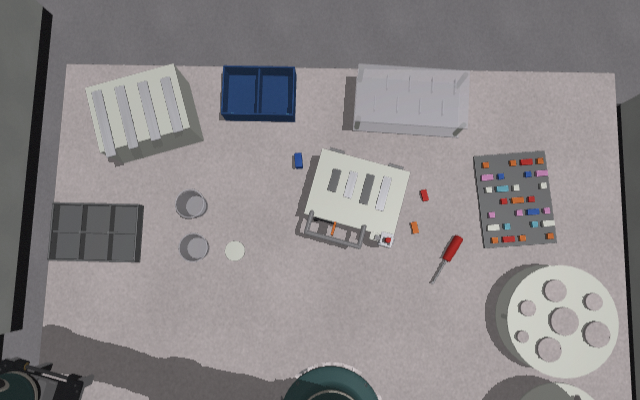

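Side view: handle stirrup at about (275–315, 200–248), orange paddle (293,222), red knob (318,262), bricks (361,324),(404,312). Top view: lid corners ~(324,150),(409,170), bar (308,228)–(360,246), knob (387,240), servo (298,160), so the box is yawed. Next I fit the box pose.

```bash
cat > fit.py <<'E'
from h import *
from scipy.optimize import least_squares
M={"box":(0,0,0),"handle":(-145,30,112),"bolt_knob":(-110,-100,142.5),"hinge":(80,0,100),"paddle_place":(-118,30,141)}
def W(v,m): c,s=np.cos(v[2]),np.sin(v[2]); m=np.array(m)/1000; return np.array([v[0]+c*m[0]-s*m[1],v[1]+s*m[0]+c*m[1],m[2]])
E
python3 - <<'E'
from fit import *
np.set_printoptions(precision=4,suppress=True)
P={n:robot.capture(n) for n in("side","top")}
obs=[]
for k in range(2):
  for n in P:
    if k: P[n]=robot.capture(n)
    for t in M:
        r=robot.landmark_of(t,P[n])
        if r and r[0]["confidence"]>.3: obs.append((t,n,np.array(r[0]["centre"])[::-1]))
f=lambda v:np.concatenate([proj(P[n],W(v,M[t]))-u for t,n,u in obs])
r=least_squares(f,[.6,-.06,-.3],loss="soft_l1"); v=r.x
print(v,np.degrees(v[2])); e=f(v).reshape(-1,2)
for o,x in zip(obs,e): print(o[0],o[1],x)
np.save("v.npy",v)
for n,(b,sc) in {"side":((260,170,420,310),5),"top":((290,140,425,255),6)}.items():
    im=cv2.resize(P[n]["img"][b[1]:b[3],b[0]:b[2]],None,fx=sc,fy=sc,interpolation=cv2.INTER_CUBIC)
    q=lambda m:tuple(int(a) for a in (proj(P[n],W(v,m))-b[:2]+.5)*sc)
    def line(a,c,col=(255,0,255)): cv2.line(im,q(a),q(c),col,1)
    for z in (100,106):
        for a,c in [((-100,-120),(80,-120)),((80,-120),(80,120)),((80,120),(-100,120)),((-100,120),(-100,-120))]: line((*a,z),(*c,z),(255,0,255) if z==106 else (255,255,0))
    line((-145,-34,112),(-145,94,112),(0,255,0)); line((-110,-100,116),(-110,-100,142.5),(255,0,0)); line((-135,30,141),(-101,30,141),(255,255,0))
    for p in [(-80,-120),(-80,120),(80,-120)]: line((*p,0),(*p,100),(0,255,255))
    cv2.imwrite(f"pics/{n}1.png",im)
E
```

```text
[ 0.6038 -0.0611 -0.2351] -13.46850291700936
box side [1.1761 3.6524]
handle side [1.799  0.2419]
bolt_knob side [ 0.3159 -2.0616]
hinge side [-0.5874  1.4494]
paddle_place side [-3.0805  3.4283]
box top [-1.9205 -0.5137]
handle top [ 1.7532 -0.3983]
bolt_knob top [-2.2754 -1.9198]
hinge top [4.3052 2.4492]
paddle_place top [-0.4359 -3.292 ]
box side [1.8761 2.0524]
handle side [0.599  1.0419]
bolt_knob side [ 0.5159 -0.3616]
hinge side [-1.9874  2.7494]
paddle_place side [-2.3805  4.1283]
box top [-2.9205  0.8863]
handle top [-85.2468  11.8017]
bolt_knob top [-0.0754 -0.0198]
hinge top [-0.6948 -0.6508]
paddle_place top [-1.2359 -3.692 ]
```

View pics/side1.png

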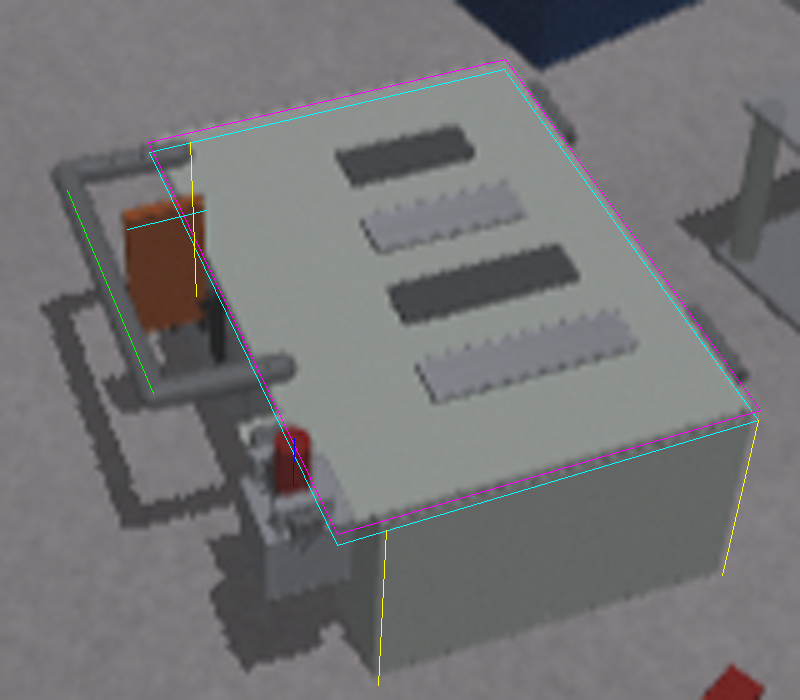

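View pics/top1.png

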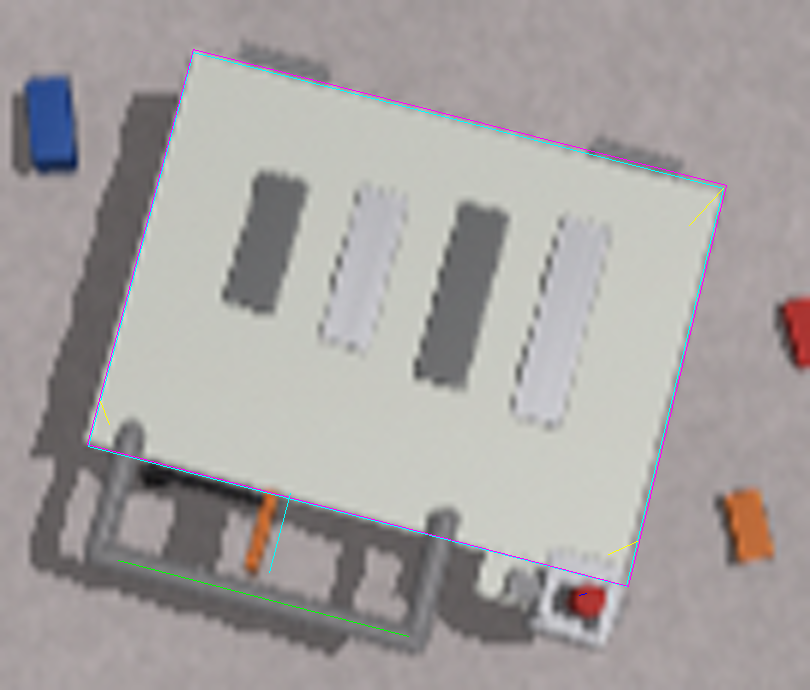

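Side crop: the model overlay matches the lid, bar and knob to about 1 px, with the wall foot 3 px low. Top crop: the lid outline fits within 1 px. The paddle's -y face shows about 13 crop px (~5 mm) to the +y side of its usual place, so its y is about +35.

```bash
cat >> fit.py <<'E'
np.set_printoptions(precision=4,suppress=True)
def boxxy(v,X): # world -> box mm
    c,s=np.cos(v[2]),np.sin(v[2]); d=np.array(X)[:2]-v[:2]; return np.array([c*d[0]+s*d[1],-s*d[0]+c*d[1],X[2]])*1000
def go(m):  # tool-axis shift in cm to put TCP at box point m (mm)
    v=np.load("v.npy"); s=robot.sense(); T=rot(s)
    print("tcp box",boxxy(v,s["position"]),"yaw toolx rel box deg",np.degrees(np.arctan2(T[1,0],T[0,0])-v[2]),"q7",s["qpos"][6],"shift cm",T.T@(W(v,m)-s["position"])*100)
E
python3 - <<'E'
from fit import *
v=np.load("v.npy")
for t in M: print(t,W(v,M[t]))
print(boxxy(v,[.4657,-.1358,.146]),boxxy(v,[.4712,.0076,.1107]))
go((-110,-100,222)); go((-110,-100,146))
E
```

```text
box [ 0.6038 -0.0611  0.    ]
handle [0.4698 0.0018 0.112 ]
bolt_knob [ 0.4736 -0.1328  0.1425]
hinge [ 0.6816 -0.0798  0.1   ]
paddle_place [ 0.4961 -0.0045  0.141 ]
[-116.936  -104.7733  146.    ] [-144.9866   35.9639  110.7   ]
tcp box [-600.3534  543.8038  222.4092] yaw toolx rel box deg 89.9007158689477 q7 -0.05300285687330449 shift cm [-64.2953   0.0499 -49.1468]
tcp box [-600.3534  543.8038  222.4092] yaw toolx rel box deg 89.9007158689477 q7 -0.05300285687330449 shift cm [-64.2947   7.6499 -49.1462]
```

```bash
python3 -m inch '{"xyz":[[-4.3,0,-3.3],[-4.3,0,-3.3],[-4.3,0,-3.3],[-4.3,0,-3.3],[-4.3,0,-3.3]],"turn":[0,0,0,0,0]}' 0.15 10
python3 -m inch '{"xyz":[[-4.3,0,-3.3],[-4.3,0,-3.3],[-4.3,0,-3.3],[-4.3,0,-3.3],[-4.3,0,-3.3]],"turn":[0,0,0,0,0]}'
python3 -c "from fit import *;go((-110,-100,222))"
```

```text
clock: 2.92
position: [0.2578, 0.3552, 0.2216]
eef_rot: [0.555, -0.554, -0.439, 0.439]
force: [0.0, -0.5, 0.5]
finger_gap: 0.0473
clock: 3.55
position: [0.3715, 0.0997, 0.2224]
eef_rot: [0.555, -0.554, -0.441, 0.437]
force: [0.7, -0.3, 0.6]
finger_gap: 0.0402
tcp box [-263.3617  102.3625  222.4343] yaw toolx rel box deg 90.17719779349801 q7 0.9810924135685367 shift cm [-20.2835  -0.0495 -15.2736]
```

```bash
python3 -m inch '{"xyz":[[-4.5,0,-3.3],[-4.5,0,-3.3],[-4.5,0,-3.3],[-4.5,0,-3.3],[-1.8,0,-1.3]],"turn":[0,0,0,0,0]}'
python3 -m inch '{"xyz":[[-1.0,0,-1.0],[0,0,0]],"turn":[0,0]}'
python3 - <<'E'
from fit import *
go((-110,-100,146))
P={n:robot.capture(n) for n in("side","top")}
L=[]
for n,p in P.items():
    r=robot.landmark_of("bolt_knob",p)[:1]; print(n,r); L+= [ray(p,r[0]["centre"])] if r else []
if len(L)==2: print(tri(L),boxxy(np.load("v.npy"),tri(L)[0]))
a=cv2.resize(P["side"]["img"][150:300,230:390],(640,600),interpolation=cv2.INTER_CUBIC)
cv2.imwrite("pics/k.png",a)
E
```

```text
clock: 4.18
position: [0.4701, -0.1361, 0.2232]
eef_rot: [-0.555, 0.555, 0.442, -0.435]
force: [0.0, 1.4, -1.1]
finger_gap: 0.0402
clock: 4.42
position: [0.4778, -0.1503, 0.2231]
eef_rot: [-0.555, 0.556, 0.441, -0.435]
force: [0.4, 0.6, -0.3]
finger_gap: 0.0401
tcp box [-101.7508 -116.0953  223.1004] yaw toolx rel box deg 89.94762642641032 q7 1.764411939462312 shift cm [1.5587 7.7152 0.8729]
side [{'centre': [258.1, 316.8], 'confidence': 0.66}]
top [{'centre': [196.6, 357.2], 'confidence': 0.2}]
(array([ 0.5637, -0.0495,  0.0131]), [0.0326267430305669, 0.032626743030566965]) [-41.7582   1.9317  13.1342]
```

View pics/k.png

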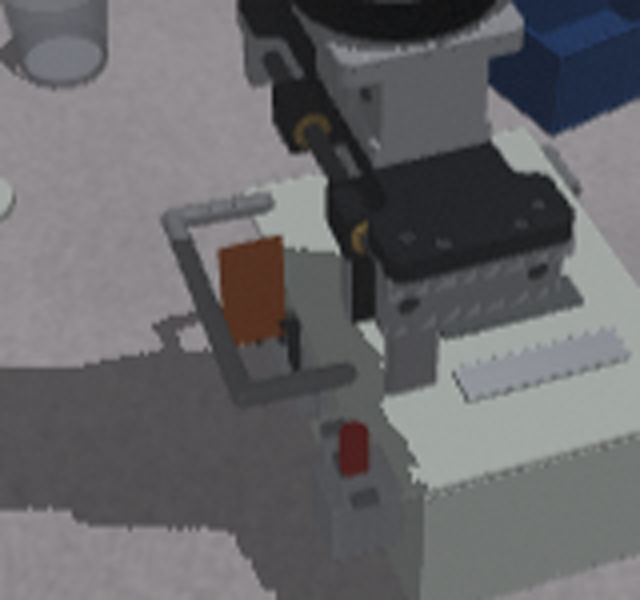

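Side crop: the knob top is at crop (353,425), as the model says, and the gripper hangs behind and above it, clear of everything. Next I centre on the knob and go down.

```bash
python3 -m inch '{"xyz":[[1.5,0,0.9],[0.1,0,0.1],[0,2.5,0],[0,2.5,0],[0,1.2,0]],"turn":[0,0,0,0,0]}'
python3 -m inch '{"xyz":[[0,0.8,0],[0,0.5,0],[0,0,0]],"turn":[0,0,0]}'
python3 -c "from fit import *;go((-110,-100,146))"
```

```text
clock: 5.25
position: [0.4729, -0.1285, 0.1613]
eef_rot: [-0.553, 0.554, 0.444, -0.434]
force: [0.7, -0.6, 0.2]
finger_gap: 0.0398
clock: 5.62
position: [0.4734, -0.1287, 0.1482]
eef_rot: [-0.553, 0.555, 0.444, -0.434]
force: [-0.7, -0.1, 0.4]
finger_gap: 0.04
tcp box [-111.1437  -96.0634  148.1635] yaw toolx rel box deg 90.31228083115884 q7 1.8111858153446088 shift cm [-0.3964  0.2135 -0.11  ]
```

```bash
python3 -m inch '{"xyz":[[0,0.2,0],[-1,0,0],[-0.8,0,0],[-0.8,0,0]],"turn":[0,0,0,0]}'
python3 -m inch '{"xyz":[[-0.6,0,0],[-0.6,0,0],[-0.6,0,0]],"turn":[0,0,0]}'
python3 -c "from fit import *;go((-110,-134,146))"
```

```text
clock: 6.12
position: [0.4677, -0.1552, 0.1467]
eef_rot: [-0.553, 0.555, 0.445, -0.434]
force: [-0.0, 2.4, 0.2]
finger_gap: 0.0398
clock: 6.5
position: [0.4631, -0.1739, 0.1466]
eef_rot: [-0.553, 0.554, 0.445, -0.434]
force: [-0.5, 3.1, 1.8]
finger_gap: 0.0399
tcp box [-110.6172 -142.4615  146.5657] yaw toolx rel box deg 90.34433495054752 q7 1.9216408719361124 shift cm [ 0.8451  0.0671 -0.0661]
```

```bash
python3 -m inch '{"xyz":[[-0.3,0,0],[-0.2,0,0]],"turn":[0,0]}'
python3 -m inch '{"xyz":[[-0.2,0,0],[-0.15,0,0]],"turn":[0,0]}'
```

```text
clock: 6.75
position: [0.4628, -0.1753, 0.1464]
eef_rot: [0.554, -0.552, -0.447, 0.433]
force: [1.5, 19.9, 5.5]
finger_gap: 0.0402
clock: 7.0
position: [0.463, -0.175, 0.1463]
eef_rot: [0.555, -0.55, -0.449, 0.433]
force: [1.3, 11.8, 3.7]
finger_gap: 0.0398
```

```bash
python3 -m inch '{"xyz":[[0.8,0,0],[0,-3,0],[0,-5,0],[4,0,2],[0,0,0]],"turn":[0,0,0,0,-0.1]}' 0.36 10
python3 -c "from fit import *;go((-145,8,220))"
```

```text
clock: 7.62
position: [0.4531, -0.1251, 0.2295]
eef_rot: [0.531, -0.529, -0.476, 0.461]
force: [-0.7, 0.0, 0.6]
finger_gap: 0.03
tcp box [-131.6949  -97.3217  229.4749] yaw toolx rel box deg 96.40268428365519 q7 1.7930162278839816 shift cm [10.5956  1.1413  0.1612]
```

```bash
python3 -m inch '{"xyz":[[0,0,0],[0,0,0],[0,0,0],[0,0,0],[0,0,0]],"turn":[-0.18,-0.18,-0.18,-0.18,-0.18]}'
python3 -m inch '{"xyz":[[0,0,0],[0,0,0],[0,0,0],[0,0,0]],"turn":[-0.18,-0.18,-0.15,0]}'
python3 -c "from fit import *;go((-145,8,220))"
```

```text
clock: 8.25
position: [0.4536, -0.1257, 0.2299]
eef_rot: [-0.261, 0.268, 0.663, -0.649]
force: [1.3, 0.3, -0.2]
finger_gap: 0.0301
clock: 8.75
position: [0.4516, -0.128, 0.2231]
eef_rot: [-0.206, 0.203, 0.681, -0.673]
force: [0.3, -0.9, 0.9]
finger_gap: 0.0301
tcp box [-132.4922 -100.5057  223.1031] yaw toolx rel box deg 159.82663997740875 q7 2.7905722910611974 shift cm [ 4.9135  0.4469 -9.7495]
```

```bash
for i in 1; do python3 -m inch '{"xyz":[[0,0,0],[0,0,0],[0,0,0],[0,0,0],[0,0,0]],"turn":[0.18,0.18,0.18,0.18,0.18]}'; done
python3 -m inch '{"xyz":[[0,0,0],[0,0,0],[0,0,0],[0,0,0],[0,0,0]],"turn":[0.18,0.18,0.18,0.18,0.18]}'
python3 -m inch '{"xyz":[[0,0,0],[0,0,0],[0,0,0],[0,0,0],[0,0,0]],"turn":[0.18,0.18,0.18,0.18,0.18]}'
python3 -c "from fit import *;go((-145,8,220))"
```

```text
clock: 9.38
position: [0.4519, -0.1294, 0.2234]
eef_rot: [-0.49, 0.485, 0.515, -0.509]
force: [-0.2, 0.3, 0.5]
finger_gap: 0.0299
clock: 10.0
position: [0.4527, -0.1292, 0.224]
eef_rot: [0.668, -0.664, -0.239, 0.235]
force: [-0.3, -1.0, -0.1]
finger_gap: 0.0298
clock: 10.62
position: [0.4535, -0.1289, 0.2247]
eef_rot: [0.704, -0.699, 0.087, -0.09]
force: [0.1, 0.4, -0.6]
finger_gap: 0.0303
tcp box [-130.386  -100.9453  224.7233] yaw toolx rel box deg -0.9359676557297628 q7 0.01857165952323761 shift cm [-1.6412  0.5409 10.8657]
```

```bash
python3 -m inch '{"xyz":[[-0.8,0,5.4],[-0.8,0,5.4],[0,2.5,0],[0,0,0]],"turn":[-0.016,0,0,0]}'
python3 - <<'E'
from fit import *
go((-145,8,111))
P={n:robot.capture(n) for n in("side","top")}
L=[]
for n,p in P.items():
    r=robot.landmark_of("handle",p)[:1]; print(n,r); L+= [ray(p,r[0]["centre"])] if r else []
if len(L)==2: print(tri(L),boxxy(np.load("v.npy"),tri(L)[0]))
a=cv2.resize(P["side"]["img"][180:290,255:375],(600,550),interpolation=cv2.INTER_CUBIC)
cv2.imwrite("pics/h.png",a)
E
```

```text
clock: 11.12
position: [0.4656, -0.0167, 0.2009]
eef_rot: [0.704, -0.7, 0.083, -0.089]
force: [0.2, -0.2, 0.0]
finger_gap: 0.0303
tcp box [-144.7205   10.9951  200.8819] yaw toolx rel box deg -0.4419734374418379 q7 -0.22909638787481315 shift cm [-0.0966  8.9857 -0.3559]
side [{'centre': [222.1, 282.1], 'confidence': 0.65}]
top []
```

View pics/h.png

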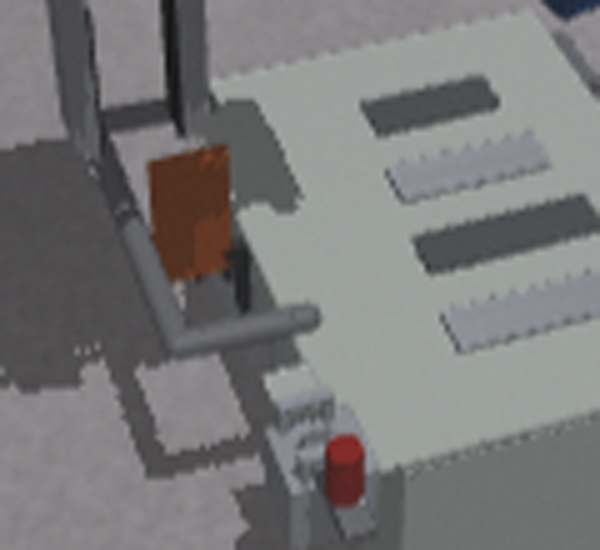

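Side crop: the knob at (345,470) is drawn back along its track. The fingers hang above, either side of the bar, and the paddle is at (190,215). Now I go down, watching the force.

```bash
python3 -m inch '{"xyz":[[-0.1,3,-0.4],[0,3,0],[0,1.2,0],[0,0.8,0],[0,0.6,0]],"turn":[-0.008,0,0,0,0]}'
python3 -m inch '{"xyz":[[0,0.3,0],[0,0,0],[0,0,0]],"turn":[0,0,0]}'
python3 -c "from fit import *;go((-145,8,111))"
```

```text
clock: 11.95
position: [0.4688, -0.0229, 0.1184]
eef_rot: [0.704, -0.7, 0.078, -0.091]
force: [0.8, 0.2, 0.2]
finger_gap: 0.0304
clock: 12.32
position: [0.4695, -0.023, 0.1161]
eef_rot: [0.705, -0.699, 0.078, -0.092]
force: [-0.4, -0.5, -0.7]
finger_gap: 0.0302
tcp box [-139.498     5.8388  116.1046] yaw toolx rel box deg -0.2960452345225675 q7 -0.17259855636307897 shift cm [-0.561   0.5018  0.2085]
```

```bash
python3 -m inch '{"xyz":[[-0.5,0.2,0],[0,0.3,0]],"turn":[0,0]}'
python3 -m inch '{"xyz":[[0,0,0],[0,0,0],[0,0,0]],"turn":[0,0,0]}' 1 10
python3 -c "from fit import *;go((-145,8,111))"
```

```text
clock: 12.58
position: [0.4646, -0.0216, 0.1111]
eef_rot: [0.705, -0.699, 0.077, -0.092]
force: [0.4, 0.5, -0.1]
finger_gap: 0.0302
clock: 12.95
position: [0.4647, -0.0216, 0.111]
eef_rot: [0.705, -0.699, 0.077, -0.092]
force: [2.7, -0.1, -1.8]
finger_gap: 0.0118
tcp box [-144.4477    6.0192  111.0256] yaw toolx rel box deg -0.29118993423329725 q7 -0.1744306726527226 shift cm [-0.0563  0.0034  0.1978]
```

```bash
python3 -m inch '{"xyz":[[0,-0.3,0],[0,-0.3,0],[0,-0.3,0]],"turn":[0,0,0]}'
python3 -m inch '{"xyz":[[0,-0.15,0],[0,-0.15,0]],"turn":[0,0]}'
```

```text
clock: 13.32
position: [0.4654, -0.0219, 0.1207]
eef_rot: [0.705, -0.699, 0.077, -0.093]
force: [5.5, -0.9, -5.1]
finger_gap: 0.0117
clock: 13.58
position: [0.4658, -0.0219, 0.1242]
eef_rot: [0.705, -0.699, 0.076, -0.093]
force: [4.8, -0.8, -4.4]
finger_gap: 0.0115
```

```bash
python3 -m inch '{"xyz":[[0,-0.1,0],[0,-0.1,0],[0,-0.1,0]],"turn":[0,0,0]}'
python3 -m inch '{"xyz":[[0,-0.1,0],[0,-0.1,0],[0,-0.1,0]],"turn":[0,0,0]}'
```

```text
clock: 13.95
position: [0.4661, -0.0221, 0.1277]
eef_rot: [0.705, -0.699, 0.076, -0.094]
force: [4.5, -0.6, -4.5]
finger_gap: 0.012
clock: 14.32
position: [0.4666, -0.0222, 0.1311]
eef_rot: [0.705, -0.699, 0.076, -0.094]
force: [5.3, -0.8, -4.8]
finger_gap: 0.0116
```

```bash
python3 -m inch '{"xyz":[[0,-0.1,0],[0,-0.1,0],[0,-0.1,0]],"turn":[0,0,0]}'
python3 -m inch '{"xyz":[[0,-0.1,0],[0,-0.1,0],[0,-0.1,0]],"turn":[0,0,0]}'
python3 -m inch '{"xyz":[[0,-0.1,0],[0,-0.1,0],[0,-0.1,0]],"turn":[0,0,0]}'
```

```text
clock: 14.7
position: [0.467, -0.0223, 0.1345]
eef_rot: [0.705, -0.699, 0.075, -0.095]
force: [5.3, -1.3, -5.4]
finger_gap: 0.0117
clock: 15.08
position: [0.4676, -0.0224, 0.138]
eef_rot: [0.705, -0.699, 0.075, -0.095]
force: [5.3, -2.1, -6.0]
finger_gap: 0.0116
clock: 15.45
position: [0.4681, -0.0226, 0.1412]
eef_rot: [0.704, -0.699, 0.074, -0.096]
force: [8.2, -1.5, -13.7]
finger_gap: 0.0116
```

```bash
python3 -m inch '{"xyz":[[0,0,0]],"turn":[0]}'; python3 -m inch '{"xyz":[[0,0,0]],"turn":[0]}'
```

```text
clock: 15.58
position: [0.4681, -0.0226, 0.1412]
eef_rot: [0.704, -0.699, 0.074, -0.096]
force: [4.9, -0.4, -8.4]
finger_gap: 0.0114
clock: 15.7
position: [0.4681, -0.0226, 0.1411]
eef_rot: [0.704, -0.699, 0.074, -0.096]
force: [5.2, -0.3, -7.9]
finger_gap: 0.0116
```

```bash
python3 -m inch '{"xyz":[[0,0.13,0],[0,0.12,0],[0,0,0]],"turn":[0,0,0]}'
python3 -m inch '{"xyz":[[0,0,0],[0,0,0]],"turn":[0,0]}' 0.57 10
python3 -c "from fit import *;go((-142,26,132))"
```

```text
clock: 16.08
position: [0.4677, -0.0225, 0.1386]
eef_rot: [0.704, -0.699, 0.074, -0.095]
force: [3.3, 0.3, -3.3]
finger_gap: 0.0113
clock: 16.32
position: [0.4674, -0.0224, 0.1385]
eef_rot: [0.704, -0.699, 0.075, -0.095]
force: [0.1, -0.4, 0.6]
finger_gap: 0.0201
tcp box [-141.7153    5.8728  138.5378] yaw toolx rel box deg -0.32873773283681995 q7 -0.1889186786748677 shift cm [-0.0582  0.6739  2.0054]
```

```bash
python3 -m inch '{"xyz":[[0,0.4,0],[0,0.3,0],[0,0,0.7],[0,0,0.5]],"turn":[0,0,0,0]}'
python3 -m inch '{"xyz":[[0,0,0.2],[0,0,0.2]],"turn":[0,0]}'
python3 -c "from fit import *;go((-142,26,132))"
```

```text
clock: 16.82
position: [0.4704, -0.0102, 0.131]
eef_rot: [0.704, -0.699, 0.075, -0.095]
force: [-0.5, -0.0, -0.8]
finger_gap: 0.0199
clock: 17.08
position: [0.4715, -0.0055, 0.1312]
eef_rot: [0.705, -0.699, 0.075, -0.095]
force: [-0.1, 0.7, 0.1]
finger_gap: 0.0201
tcp box [-141.5945   23.2925  131.1501] yaw toolx rel box deg -0.3042863417471064 q7 -0.22414808370528594 shift cm [-0.0396 -0.0832  0.2714]
```

```bash
python3 -m inch '{"xyz":[[0,0,0.1],[0,0,0.1]],"turn":[0,0]}'
python3 -m inch '{"xyz":[[0,0,0.1],[0,0,0.1]],"turn":[0,0]}'
python3 -c "from fit import *;go((-142,26,132))"
```

```text
clock: 17.32
position: [0.4721, -0.0034, 0.1312]
eef_rot: [0.705, -0.699, 0.075, -0.095]
force: [0.3, 0.0, 0.0]
finger_gap: 0.0201
clock: 17.58
position: [0.4725, -0.0018, 0.1312]
eef_rot: [0.704, -0.699, 0.075, -0.095]
force: [-0.7, -3.6, 1.2]
finger_gap: 0.0202
tcp box [-141.5553   27.091   131.2402] yaw toolx rel box deg -0.33038927756685005 q7 -0.233786227919794 shift cm [-0.0417 -0.0783 -0.1086]
```

```bash
python3 -m inch '{"xyz":[[0,0,0.12],[0,0,0.12]],"turn":[0,0]}'
python3 -m inch '{"xyz":[[0,0,0.12],[0,0,0.12]],"turn":[0,0]}'
python3 -c "from fit import *;go((-142,44,132))"
```

```text
clock: 17.82
position: [0.4729, -0.0, 0.1312]
eef_rot: [0.704, -0.7, 0.075, -0.095]
force: [-0.7, -4.0, 0.8]
finger_gap: 0.0202
clock: 18.08
position: [0.4735, 0.0022, 0.1313]
eef_rot: [0.704, -0.7, 0.075, -0.095]
force: [-1.6, -3.7, 1.2]
finger_gap: 0.0202
tcp box [-141.4966   31.2367  131.2638] yaw toolx rel box deg -0.40012573766386406 q7 -0.24539290469963704 shift cm [-0.0572 -0.0631  1.2766]
```

```bash
python3 -m inch '{"xyz":[[0,0,0.15],[0,0,0.15],[0,0,0.15]],"turn":[0,0,0]}'
python3 -m inch '{"xyz":[[0,0,0.15],[0,0,0.15],[0,0,0.15]],"turn":[0,0,0]}'
python3 -c "from fit import *;go((-142,44,132))"
```

```text
clock: 18.45
position: [0.4746, 0.0067, 0.1313]
eef_rot: [0.704, -0.7, 0.075, -0.095]
force: [-1.3, -4.0, -0.1]
finger_gap: 0.0201
clock: 18.82
position: [0.4757, 0.0111, 0.1313]
eef_rot: [0.704, -0.7, 0.076, -0.095]
force: [-1.2, -5.1, 0.8]
finger_gap: 0.0203
tcp box [-141.3784   40.3888  131.286 ] yaw toolx rel box deg -0.4239234815109296 q7 -0.26676202922864006 shift cm [-0.0629 -0.0699  0.3613]
```

```bash
python3 -m inch '{"xyz":[[0,0,0.15],[0,0,0.15],[0,0,0.15],[0,0,0]],"turn":[0,0,0,0]}'
python3 -m inch '{"xyz":[[0,0,0],[0,0,0],[0,0,0]],"turn":[0,0,0]}' 1 12
python3 -c "from fit import *;go((-142,45,132))"
```

```text
clock: 19.32
position: [0.4768, 0.0152, 0.1313]
eef_rot: [0.704, -0.7, 0.076, -0.095]
force: [-1.1, -5.1, 1.7]
finger_gap: 0.0199
clock: 19.7
position: [0.4774, 0.015, 0.1314]
eef_rot: [0.703, -0.7, 0.075, -0.096]
force: [-1.9, -5.4, 0.5]
finger_gap: 0.0117
tcp box [-140.6709   44.6318  131.4215] yaw toolx rel box deg -0.4746302441511843 q7 -0.27805870111987857 shift cm [-0.1315 -0.0613  0.0362]
```

```bash
python3 -m inch '{"xyz":[[0,-0.1,0],[0,-0.1,0],[0,-0.1,0]],"turn":[0,0,0]}'
python3 -m inch '{"xyz":[[0,-0.1,0],[0,-0.1,0]],"turn":[0,0]}'
python3 -c "from fit import *;go((-142,45,132))"
```

```text
clock: 20.08
position: [0.4777, 0.0149, 0.1337]
eef_rot: [0.703, -0.7, 0.075, -0.096]
force: [5.8, -4.3, -9.8]
finger_gap: 0.0115
clock: 20.32
position: [0.478, 0.0149, 0.1351]
eef_rot: [0.703, -0.7, 0.075, -0.096]
force: [5.5, -4.7, -10.0]
finger_gap: 0.0114
tcp box [-140.0863   44.599   135.1195] yaw toolx rel box deg -0.4688603353511085 q7 -0.2805994504624659 shift cm [-0.2009  0.3064  0.0362]
```

```bash
python3 -m inch '{"xyz":[[0,-0.12,0],[0,-0.12,0],[0,-0.12,0]],"turn":[0,0,0]}'
python3 -m inch '{"xyz":[[0,-0.12,0],[0,-0.12,0]],"turn":[0,0]}'
python3 - <<'E'
from fit import *
v=np.load("v.npy"); go((-142,45,132))
P=robot.capture("side"); b=(255,170,375,290); sc=5
im=cv2.resize(P["img"][b[1]:b[3],b[0]:b[2]],None,fx=sc,fy=sc,interpolation=cv2.INTER_CUBIC)
def L(m,h): # lid point raised by handle height h
    t=h/225; x,z=m[0]-80,m[2]-100; c,s=np.cos(t),np.sin(t)
    return (80+c*x+s*z, m[1], 100-s*x+c*z)
q=lambda m:tuple(int(a) for a in (proj(P,W(v,m))-b[:2]+.5)*sc)
for h,col in ((27,(255,255,0)),(36,(255,0,255))):
    cv2.line(im,q(L((-100,-120,106),h)),q(L((80,-120,106),h)),col,1); cv2.line(im,q(L((-145,-40,112),h)),q(L((-145,-5,112),h)),col,1)
    cv2.line(im,q(L((-100,-120,106),h)),q(L((-100,-40,106),h)),col,1)
cv2.imwrite("pics/c.png",im)
E
```

```text
clock: 20.7
position: [0.4785, 0.0147, 0.1379]
eef_rot: [0.703, -0.701, 0.075, -0.097]
force: [4.9, -5.0, -10.5]
finger_gap: 0.0117
clock: 20.95
position: [0.4789, 0.0146, 0.1398]
eef_rot: [0.703, -0.701, 0.074, -0.097]
force: [4.7, -5.4, -10.0]
finger_gap: 0.0115
tcp box [-139.1159   44.556   139.762 ] yaw toolx rel box deg -0.46733144268840326 q7 -0.2835550294973957 shift cm [-0.3133  0.7669  0.0368]
```

View pics/c.png

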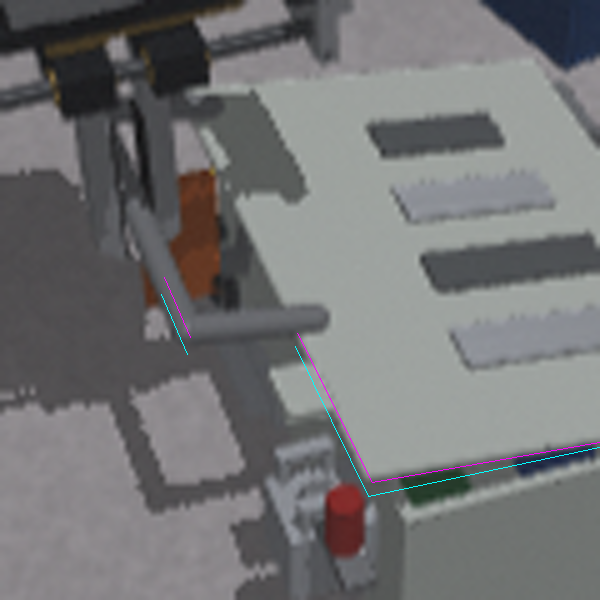

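The side crop shows the lid edge and bar at the magenta lines (36 mm rise or a little above), so the lid has passed the catch. I carry on along the arc.

```bash
python3 -m inch '{"xyz":[[0.1,-0.5,0],[0.14,-0.55,0],[0.15,-0.55,0]],"turn":[0,0,0]}'
python3 -m inch '{"xyz":[[0.33,-1.0,0],[0.36,-1.0,0],[0.38,-1.0,0]],"turn":[0,0,0]}'
python3 -c "from fit import *;go((-142,45,132))"
```

```text
clock: 21.38
position: [0.4825, 0.0136, 0.1551]
eef_rot: [0.703, -0.701, 0.074, -0.097]
force: [5.4, -4.5, -11.1]
finger_gap: 0.0114
clock: 21.75
position: [0.4931, 0.0111, 0.1856]
eef_rot: [0.702, -0.701, 0.073, -0.098]
force: [12.4, -6.2, -11.5]
finger_gap: 0.0114
tcp box [-124.531    44.416   185.5597] yaw toolx rel box deg -0.4301796749330686 q7 -0.2861495795495185 shift cm [-1.9274  5.294   0.0134]
```

```bash
python3 -m inch '{"xyz":[[0.65,-0.97,0],[0.6,-0.97,0],[0.6,-0.95,0]],"turn":[0,0,0]}'
python3 - <<'E'
from fit import *
v=np.load("v.npy"); go((-142,45,132))
P=robot.capture("side"); b=(235,130,395,280); sc=4
im=cv2.resize(P["img"][b[1]:b[3],b[0]:b[2]],None,fx=sc,fy=sc,interpolation=cv2.INTER_CUBIC)
cv2.imwrite("pics/d.png",im)
E
```

```text
clock: 22.12
position: [0.5078, 0.0074, 0.2146]
eef_rot: [0.702, -0.701, 0.075, -0.095]
force: [2.3, -4.1, -7.0]
finger_gap: 0.0116
tcp box [-109.3094   44.2922  214.5789] yaw toolx rel box deg -0.35380202408027284 q7 -0.27563886709990015 shift cm [-3.4918  8.1665  0.0118]
```

View pics/d.png

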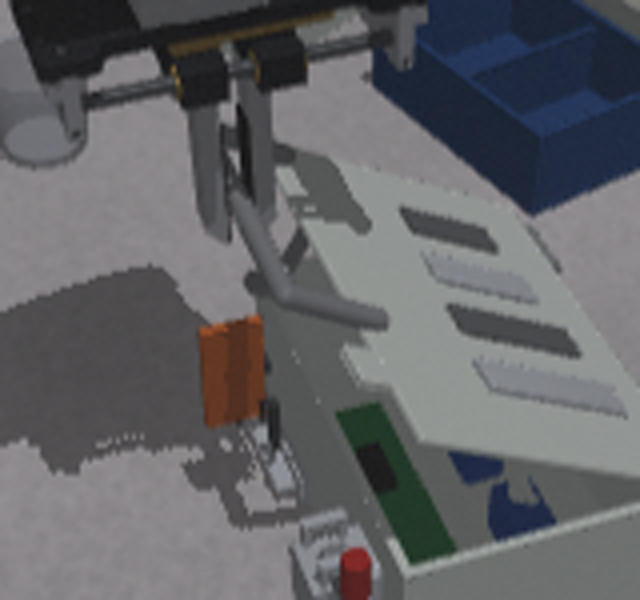

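The side crop shows the lid about 30° open, the paddle sprung back at (235,370), and the gripper body close above the lid. I let go, rise, turn 90°, and finish by pushing the bar from the front.

```bash
python3 -m inch '{"xyz":[[0,0,0],[0,0,0],[0,-1,0],[0,-2.5,0],[0,-3.0,0]],"turn":[0,0,0,0,0]}' 0.4 10
python3 -c "from fit import *;go((-142,45,132))"
```

```text
clock: 22.8
position: [0.5066, 0.0088, 0.2824]
eef_rot: [0.703, -0.701, 0.075, -0.094]
force: [0.8, -0.1, 0.4]
finger_gap: 0.0283
tcp box [-110.8104   45.3706  282.3999] yaw toolx rel box deg -0.2803528031554258 q7 -0.2923444971185024 shift cm [-3.527  14.9489 -0.1415]
```

```bash
python3 -m inch '{"xyz":[[-4,0,0],[-3,0,-1.5],[0,0,0],[0,0,0],[0,0,0]],"turn":[0,0,-0.18,-0.18,-0.18]}' 1 10
python3 -m inch '{"xyz":[[0,0,0],[0,0,0],[0,0,0],[0,0,0],[0,0,0]],"turn":[-0.18,-0.18,-0.18,-0.18,-0.18]}'
python3 -c "from fit import *;go((-140,30,225))"
```

```text
clock: 23.42
position: [0.4342, 0.0118, 0.2858]
eef_rot: [-0.697, 0.7, 0.124, -0.098]
force: [-0.7, -0.1, 1.0]
finger_gap: 0.0004
clock: 24.05
position: [0.4345, 0.0125, 0.2893]
eef_rot: [-0.566, 0.581, 0.425, -0.401]
force: [0.6, 0.2, 0.2]
finger_gap: 0.0007
tcp box [-181.8154   32.1323  289.2802] yaw toolx rel box deg 84.93559587993215 q7 1.1400096133274322 shift cm [ 0.0567  6.5807 -3.9423]
```

```bash
python3 -m inch '{"xyz":[[0,3,0],[0,2.5,0],[0,0.4,-2],[0,0,-1.5],[0,0,-0.8]],"turn":[-0.09,0,0,0,0]}'
python3 -c "from fit import *;go((-124,30,230))"
```

```text
clock: 24.68
position: [0.4809, 0.0036, 0.234]
eef_rot: [-0.544, 0.562, 0.454, -0.427]
force: [0.2, -0.0, -0.2]
finger_gap: 0.0006
tcp box [-134.6184   34.3671  234.0022] yaw toolx rel box deg 90.53559970777702 q7 1.3075458190005276 shift cm [-0.4524  0.4385 -1.0399]
```

```bash
python3 -m inch '{"xyz":[[0,0.6,-0.2],[0,0,-0.4],[0,0,-0.3],[0,0,-0.3]],"turn":[0,0,0,0]}'
python3 -c "from fit import *;go((-124,30,230))"
```

```text
clock: 25.18
position: [0.4914, 0.0015, 0.2283]
eef_rot: [-0.546, 0.56, 0.453, -0.428]
force: [-29.7, 6.2, 19.1]
finger_gap: 0.0002
tcp box [-123.9641   34.7255  228.3488] yaw toolx rel box deg 90.5451308492288 q7 1.3234271024538429 shift cm [-0.47   -0.1722  0.0015]
```

Pushing purely level jams on friction, so I move up along the arc while pressing.

```bash
python3 -m inch '{"xyz":[[0,-0.5,-0.3],[0,-0.6,-0.45]],"turn":[0,0]}'
python3 -c "from fit import *;go((-124,30,230))"
```

```text
clock: 25.42
position: [0.4966, 0.0001, 0.239]
eef_rot: [-0.547, 0.559, 0.452, -0.429]
force: [-2.9, 0.9, -1.7]
finger_gap: 0.0007
tcp box [-118.5686   34.5673  239.033 ] yaw toolx rel box deg 90.57089367637181 q7 1.3279584863671676 shift cm [-0.464   0.8776  0.578 ]
```

```bash
python3 -m inch '{"xyz":[[0,-0.6,-0.6],[0,-0.7,-0.65]],"turn":[0,0]}'
python3 -c "from fit import *;go((-124,30,230))"
```

```text
clock: 25.68
position: [0.5069, -0.0024, 0.2529]
eef_rot: [-0.548, 0.558, 0.451, -0.43]
force: [-9.0, 0.9, 3.0]
finger_gap: 0.0004
tcp box [-107.964    34.5076  252.8576] yaw toolx rel box deg 90.58923045248163 q7 1.337377905857006 shift cm [-0.4658  2.2313  1.6745]
```

```bash
python3 -m inch '{"xyz":[[0,-0.72,-0.65],[0,-0.7,-0.68],[0,-0.66,-0.7]],"turn":[0,0,0]}'
python3 -c "from fit import *;go((-124,30,230))"
```

```text
clock: 26.05
position: [0.5265, -0.0074, 0.2755]
eef_rot: [-0.548, 0.558, 0.451, -0.431]
force: [-3.0, 0.3, -1.9]
finger_gap: 0.0006
tcp box [-87.6933  34.2539 275.4708] yaw toolx rel box deg 90.59227033718928 q7 1.352698530828313 shift cm [-0.4495  4.4375  3.761 ]
```

```bash
python3 -m inch '{"xyz":[[0,-0.52,-0.75],[0,-0.55,-0.75],[0,-0.55,-0.8]],"turn":[0,0,0]}'
python3 -c "from fit import *;go((-124,30,230))"
```

```text
clock: 26.42
position: [0.5487, -0.013, 0.2945]
eef_rot: [-0.549, 0.557, 0.45, -0.431]
force: [-6.0, 0.9, 3.1]
finger_gap: 0.0005
tcp box [-64.7981  34.0185 294.4969] yaw toolx rel box deg 90.58391709965561 q7 1.3712246091582443 shift cm [-0.4296  6.2893  6.0884]
```

```bash
python3 -m inch '{"xyz":[[0,-0.6,-0.9],[0,-0.55,-0.9],[0,-0.5,-0.9],[0,-0.45,-0.9]],"turn":[0,0,0,0]}'
python3 -c "from fit import *;go((-124,30,230))"
```

```text
clock: 26.92
position: [0.5856, -0.0221, 0.318]
eef_rot: [-0.549, 0.557, 0.45, -0.431]
force: [-2.5, 1.0, -2.7]
finger_gap: 0.0005
tcp box [-26.7914  33.7405 318.0059] yaw toolx rel box deg 90.57266789283995 q7 1.3988966032779002 shift cm [-0.3937  8.5377  9.9518]
```

```bash
python3 -m inch '{"xyz":[[0,0,1],[0,0,3],[0,0,4],[0,0,5],[0,0,0]],"turn":[0,0,0,0,0]}'
python3 - <<'E'
from fit import *
v=np.load("v.npy"); go((-142,45,132)); 
P=robot.capture("side"); b=(250,80,450,280); sc=3
im=cv2.resize(P["img"][b[1]:b[3],b[0]:b[2]],None,fx=sc,fy=sc,interpolation=cv2.INTER_CUBIC)
def L(m,t):
    x,z=m[0]-80,m[2]-100; c,s=np.cos(t),np.sin(t)
    return (80+c*x+s*z, m[1], 100-s*x+c*z)
q=lambda m:tuple(int(a) for a in (proj(P,W(v,m))-b[:2]+.5)*sc)
for t,col in ((.95,(255,255,0)),(1.09,(255,0,255))):
    cv2.line(im,q(L((-100,-120,106),t)),q(L((80,-120,106),t)),col,1); cv2.line(im,q(L((-145,-34,112),t)),q(L((-145,94,112),t)),col,1)
cv2.imwrite("pics/e.png",im)
E
```

```text
clock: 27.55
position: [0.4547, 0.0082, 0.3142]
eef_rot: [-0.548, 0.558, 0.451, -0.43]
force: [0.3, 0.3, 0.1]
finger_gap: 0.0007
tcp box [-161.1457   32.6923  314.2429] yaw toolx rel box deg 90.61464269564763 q7 1.2652612189772316 shift cm [ 0.9527 18.2896 -1.3734]
```

View pics/e.png

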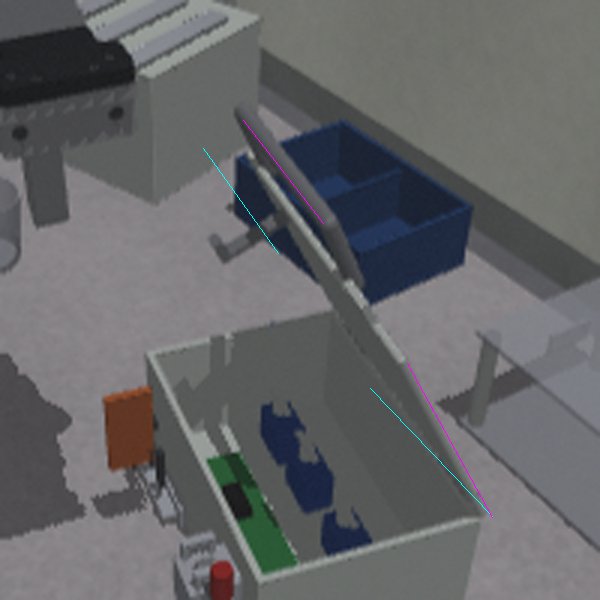

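The side crop shows the bar and the lid edge on the 1.09 rad lines. The knob (222,580) is back, the paddle (130,428) is at rest, and the gripper is clear, so I hand in.

```bash
python3 -c "
from plant import robot
print(robot.sense()['force']); print(robot.sign_off())"
```

```text
[ 0.34894814 -0.32699545  0.40634904]
the job is handed in; nothing more can be done
None
```

The box is open and the job is handed in, at about 28 s of the 67 s allowed. No verdict is reported.

- **Bolt:** I slid it back until it met its end stop, with about 20 N peak against the stop.
- **Catch:** I raised the lid by feel until the catch stopped it, with the handle about 30 mm up and about 14 N at the handle. I lowered it about 2.5 mm, let go, and pushed the paddle about 18 mm aside, feeling at most about 6 N.
- **Lid:** Holding the paddle there, I gripped the bar, lifted the lid past the catch and took it to about 30°. I let go there, because the gripper body would have hit the lid. Then I turned the gripper and pushed the bar from the front along its arc.

**Last checks:** In the final picture the bar and lid edge lie on the lines I drew for 1.09 rad (62°). The knob is back and the paddle is upright at its rest place. The gripper is clear, and the force reading is about 0.6 N, which is sensor noise. I did not measure the loose things again; no move came near them.

**What went less well:**
- My first 90° turn went the wrong way, bringing the last joint close to its limit (2.79 of 2.82 rad), so I turned back.
- The first level push on the bar jammed briefly on friction, at about 36 N on the fingertips, until I pushed along the arc.
- Lifting past the catch took about 10 N, against the 4 N given. I suspected a slip, but the picture showed the lid rising with the gripper.

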